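Seat the matching thread comb leaf in the lift screw

TASK

Find out whether the lift screw in the inspection stand has the coarse pitch: take the coarse comb leaf by its grip, lay it on the stand's white rest and feel for the grooves until all its teeth drop in and its straight edge sits flat on the thread crests, away from the ends of the thread. Press it gently against the screw for about a second to check that it sits, never hard, then let go and leave it lying there seated. Leave the fine leaf and everything else where it is.

Things in the scene. Friction and masses are not known exactly. Their poses are not given: they have to be found in the camera images.
- coarse_leaf_grip (a point): Centre of the grey grip block (22 x by 20 y, 36 mm high) on the loose coarse comb leaf, a steel plate 50 (x) by 46 (y) by 6 mm lying flat, about 120 g in all. The point is 24 mm above the leaf's underside, 8 mm to +x of the plate's centre. x points away from the toothed edge, y along it, z up. The plate is wider than the grip: fingers closing along y must stay above the plate.
- coarse_leaf_edge (a point): Middle of the coarse leaf's straight edge (the line at the roots of its teeth), half-way up the plate: 33 mm to -x of the grip's centre and 21 mm below it, same axes. Four teeth stick out 4.5 mm from it to -x, at y = -15, -5, 5, 15 mm (pitch 10 mm), 3 mm wide at the tip, about 3.7 mm at the root.
- coarse_leaf: The coarse leaf: origin under the centre of its plate, axes as for its grip.
- fine_leaf_grip (a point): Centre of the grip of the fine comb leaf: same plate, grip and axes as the coarse leaf, but six narrower teeth at 6.5 mm pitch, which do not fit this screw. Leave it alone.
- screw_mid (a point): Point of the fixed inspection stand on the axis of the steel screw, midway between the V-blocks that clamp it, 45 mm above the bench. z up, y along the screw, +x level from the screw towards the white rest. A leaf's edge is at x = 23.5 mm with its tooth tips standing on the crests and at x = 19 mm when it is seated. The V-blocks stand at y = +-75 to 95, x = -22 to 22 mm, 17 mm above this point.
- screw: The screw; origin and axes as screw_mid. Crests 38 mm in diameter and 5 mm wide, grooves 5 mm deep, 5 mm wide at the mouth and 4 at the bottom, pitch 10 mm, ridges square to the axis; threaded at least from y = -55 to 55 mm. Where the crests lie along y differs every time within a pitch and this pose does not tell it: see or feel for the grooves.
- stand: The fixed inspection stand, base 160 x 210 x 12 mm; origin under its base's centre, axes as screw_mid, which is at x = -45, y = 0, z = 45 mm from here. The white rest on it is a flat block, its top 42 mm above the bench (3 mm below the screw's axis), from 23 to 107 mm to +x of the axis, y = -55 to 55 mm. A leaf lying on it is level with the axis and is slid to -x into the thread.
- nut_mid (a point): Middle of a loose round brass nut, 56 mm across, 30 mm high: leave alone.
- beaker_mid (a point): Middle of an empty glass beaker, 68 mm across, 85 mm high: leave alone.
- buffer1_mid (a point): Middle of a white plastic buffer bottle, 54 mm across, 120 mm high, beyond the stand: leave alone.
- buffer2_mid (a point): Middle of another such bottle, on the robot's left: leave alone.

How it is judged:
By the outcome, as a careful person would: the job done as asked, in the order asked, and still so for the second after the job is handed in, with the robot touching nothing.
It also fails if it takes over 67 s, if anything falls off the work surface, if the arm or the gripper's body presses on something with over 40 N, if the wrist force passes 120 N, or if a joint passes its speed limit or range.

ROBOT

A 7-joint arm with a two-finger parallel gripper is mounted at the origin on the work surface. World frame = base frame: x ahead of the robot, y to its left, z up, the work surface at z = 0. Lengths are in m, angles in rad, forces in N, time in s.
With the tool pointing down it reaches from about 0.425 to 0.875 m from the base axis. Payload 8.4 kg.
Tool frame: the origin (TCP) lies on the centre line of the jaws, within the pads' length; the fingertips stand 25 mm ahead of it and the grasp point (between the pads) lies 6 mm ahead of it; z points along the fingers, y is the line along which they close (so a half turn about z gives the same grasp; the last joint's range is limited). The gripper opens to 87 mm and grips with 3 to 60 N. Pads are 19 mm wide; open, the fingers measure 117 mm over their backs; the gripper's body (75 mm by 190 mm) begins 51 mm behind the grasp point.
Start: joints at [-1.395, 0.333, 0.04, 1.465, -0.013, 1.343, -0.059], TCP at [0.176, 0.626, 0.248] pointing down, gripper open.
Joint ranges: [-2.58, 2.58], [-0.38, 2.09], [-1.3, 1.39], [0.25, 2.4], [-1.5, 4.64], [0.08, 2.09], [-2.65, 2.65]. Speed limits (rad/s): [2.22, 2.22, 2.79, 2.79, 3.14, 3.14, 3.14].

INTERFACE

Orientations are given as [roll, pitch, yaw] about the fixed x, y, z axes, in that order (R = Rz(yaw) Ry(pitch) Rx(roll)).
In Python, from plant import bot gives the robot as it stands. The module is installed in compiled form; this text tells all that it offers.
- The arm moves only by the tool drive_tool, never from a script. Its argument "deltas" is text: rows parted by semicolons, each of 7 numbers parted by spaces: the shift along the tool's x, y, z in mm, then the turn, a rotation vector about the tool's x, y, z in degrees, then the opening, from 0 (shut) to 1 (fully open). In form: tx ty tz ax ay az grip; .... A call has 1 to 5 rows; each row is the pose to reach, as a shift and turn from the pose commanded when the call began, along the tool's axes at that moment; what a row does not reach only later rows make up. A row lasts 1/8 s, in which the tool goes at most 62.5 mm and 10.7 degrees, less where a joint would pass 70% of its speed; a pose out of reach is approached as far as the arm can. A call with a gripper value outside its range is refused whole. The fingers move at their own pace and stop on an object; "force" is the grip in N (left out, the last holds). Time passes only in rows, so rows that repeat a pose let the fingers close. It gives the time, the measured TCP pose, the force, the opening and the grip force at its end, in the units of the state.
- bot.sense(): the state, without advancing time (a new reading comes with each control period).
- bot.capture(name): name is "scene" or "top" or "wrist"; returns the picture (400x640x3 uint8, red, green, blue); there is no depth.
- bot.camera_params(name): a dict with "mtx" (3x3 intrinsics, pixels), "distortion" ([k1, k2, p1, p2, k3] as OpenCV has them; the pictures are not rectified), "extrinsics" (4x4, takes a point from world to camera coordinates). Camera axes: x right, y down, z forward; pixel columns grow to the right and rows downward; lengths in m; the calibration is good to about 2 mm. A picture is of the moment at which its call begins: read the wrist's pose just before it. camera_params takes no time and is no camera call; for the wrist camera it gives the pose at the moment of the call.
- bot.close_job(): hands the job in; it is judged then, once.
The state is a dict: "time": time; "joint_positions": joint angles; "joint_vel": joint speeds; "joint_efforts": joint torques, N m; "position": TCP position; "tool_rot": TCP orientation; "contact_force": force on the tool from outside, world axes, zero at the start; "moment": the same for the moment, N m; "opening": finger opening in m; "gripper_force": force on a finger pad.
Only numpy, scipy, OpenCV 4.12 (cv2) and the standard library are available. Lean on these libraries where they do the work, as an engineer would, in place of code of your own. Each camera call takes 0.05 s, during which the arm holds its last target. There are 200 camera calls.

## Working session

There is one attempt and no reset: what is moved stays moved. The work goes in short steps, Python scripts to look and compute and a tool call to move; the robot and the scene stay as the last step left them, time stands still between calls to the robot, and variables do not carry over. Pictures are saved under pics/ and viewed, at most 13 in all, crops included, and the job is handed in when it is done.

Besides the shell and the picture viewer there is one more tool, called after "Request:" by a JSON object that holds its "method" and its "body", one argument or row to a line. drive_tool: Moves the arm, as the interface text tells. Its arguments: {"type":"object","properties":{"deltas":{"type":"string"},"force":{"type":"number"}},"required":["deltas"]}

```bash
mkdir -p pics; cat > h.py <<'E'
import numpy as np, cv2
from plant import bot
def ray(p,uv):
    K=np.array(p["mtx"]);d=np.array(p["distortion"]);T=np.array(p["extrinsics"])
    n=cv2.undistortPoints(np.array(uv,float).reshape(-1,1,2),K,d).reshape(-1,2)
    R=T[:3,:3];c=-R.T@T[:3,3]
    return c,(np.c_[n,np.ones(len(n))]@R)
def onz(p,uv,z):
    c,d=ray(p,uv);return c+d*((z-c[2])/d[:,2])[:,None]
def proj(p,X):
    T=np.array(p["extrinsics"]);r,_=cv2.Rodrigues(T[:3,:3])
    return cv2.projectPoints(np.array(X,float).reshape(-1,3),r,T[:3,3],np.array(p["mtx"]),np.array(p["distortion"]))[0].reshape(-1,2)
def save(n,im): cv2.imwrite("pics/"+n+".png",im[:,:,::-1])
E
python3 - <<'E'
from h import *
s=bot.sense();print(s)
for n in("top","scene"):
    save(n,bot.capture(n));p=bot.camera_params(n);c,d=ray(p,[[320,200]]);print(n,c,d,p["mtx"])
E
```

```text
{'time': 0.0, 'joint_positions': array([-1.39521987,  0.33391127,  0.03988079,  1.4662778 , -0.01339861,
        1.34329137, -0.05851784]), 'joint_vel': array([ 4.26014595e-04, -5.14028777e-05, -1.29042798e-03, -2.17386652e-03,
       -4.58342712e-04, -3.64581323e-04, -5.98300427e-04]), 'joint_efforts': array([-4.89799295e-04, -6.56354928e+01,  1.33443922e+00, -4.03807032e+01,
       -5.98780252e-02,  4.44940932e-02,  1.33249969e-04]), 'position': array([0.17627957, 0.62519333, 0.24665591]), 'tool_rot': array([-3.13997491e+00,  1.13858854e-04,  2.86677485e+00]), 'contact_force': array([ 0.79379887,  0.17064182, -0.24962537]), 'moment': array([0.0292215 , 0.0126082 , 0.05484479]), 'gripper_force': 0.0, 'opening': 0.08691391094143334}
top [ 0.47296576 -0.04777527  0.90755828] [[ 0.11472278  0.01384088 -0.99343722]] [[363.90984031   0.         325.87870962]
 [  0.         363.90984031 201.11746942]
 [  0.           0.           1.        ]]
scene [ 1.21528667 -0.06373085  0.80943777] [[-0.65486553  0.02040138 -0.75555672]] [[376.57701357   0.         316.12228316]
 [  0.         376.57701357 198.11742273]
 [  0.           0.           1.        ]]
```

View pics/top.png

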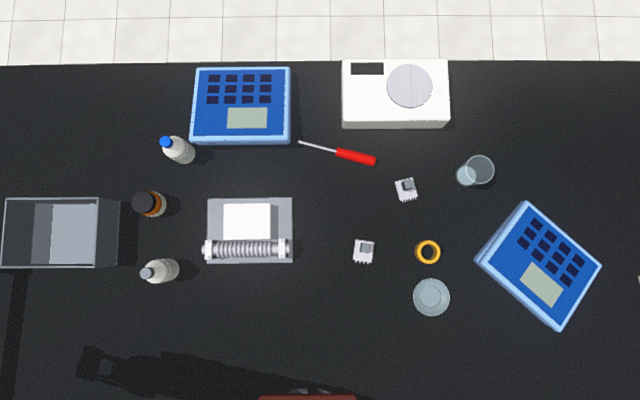

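View pics/scene.png

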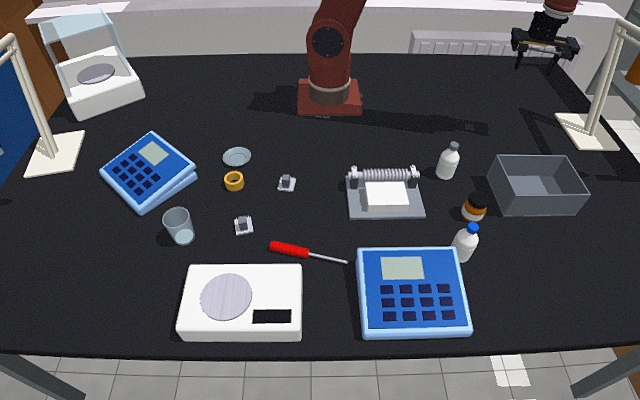

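The top view shows the stand with its screw at (247,250), its rest at (247,222), and two leaves at (405,188) and (364,250). I'll zoom in to tell the leaves apart.

```bash
python3 - <<'E'
from h import *
im=cv2.imread("pics/top.png");p=bot.camera_params("top")
f=lambda u,v,w,h,k:cv2.resize(im[v:v+h,u:u+w],None,fx=k,fy=k,interpolation=cv2.INTER_CUBIC)
a=f(385,170,40,40,9);b=f(344,230,40,40,9)
c=f(195,190,110,80,6)[:, :]
top=np.hstack([a,b]);c=cv2.resize(c,(720,240*720//720+0)) if 0 else cv2.resize(im[190:270,195:305],(330,240),interpolation=cv2.INTER_CUBIC)
o=np.zeros((600,720,3),np.uint8);o[:360]=top;o[360:,:330]=c;cv2.imwrite("pics/zoom.png",o)
print(onz(p,[[405,188],[364,250]],.03));print(onz(p,[[247,250],[247,222]],.045))
E
```

```text
[[ 0.6021844  -0.24308075  0.03      ]
 [ 0.45308931 -0.14006964  0.03      ]]
[[0.45551363 0.13667762 0.045     ]
 [0.52138866 0.13769592 0.045     ]]
```

View pics/zoom.png

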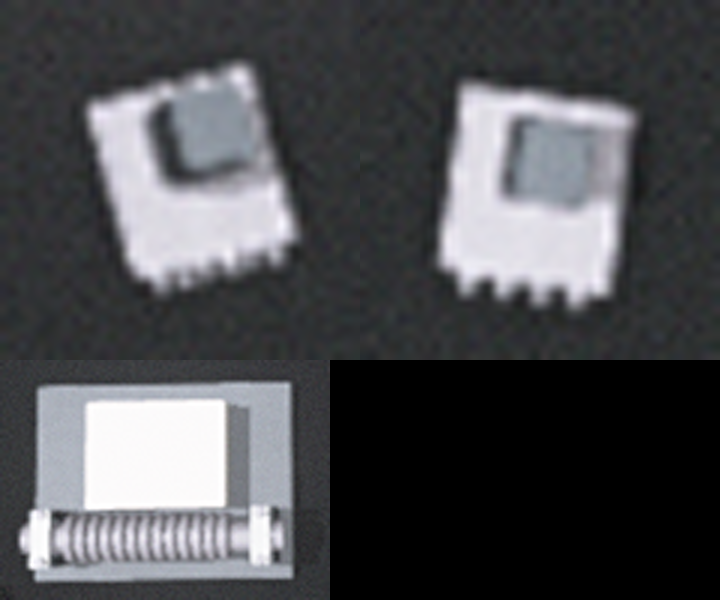

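The right-hand leaf at (364,250) has four teeth, so it's the coarse one, at about (0.453,-0.140) with a yaw of about -8°. The other leaf has six. I'll move over the stand first for a close wrist view.

Request:
{"method": "drive_tool", "body": {
  "deltas": "-40 -34 0 0 0 -3 1; -84 -72 0 0 0 -7 1; -128 -110 0 0 0 -11 1; -172 -148 0 0 0 -14 1; -212 -182 0 0 0 -15.8 1"
}}

```text
time: 0.72
position: [0.332, 0.3908, 0.2474]
tool_rot: [-3.141, -0.0, -3.14]
contact_force: [0.4, 0.6, -0.5]
opening: 0.0871
gripper_force: 0.0
```

Request:
{"method": "drive_tool", "body": {
  "deltas": "-30 -45 0 0 0 0 1; -65 -97 0 0 0 0 1; -100 -150 0 0 0 0 1; -135 -203 0 0 0 0 1; -168 -252 0 0 0 0 1"
}}

```text
time: 1.35
position: [0.4999, 0.1391, 0.2475]
tool_rot: [3.141, 0.0, -3.141]
contact_force: [-0.0, 1.1, -0.3]
opening: 0.0873
gripper_force: 0.0
```

```bash
python3 - <<'E'
from h import *
s=bot.sense();p=bot.camera_params("wrist");save("w1",bot.capture("wrist"));print(s["position"],s["tool_rot"])
import pickle;pickle.dump(p,open("w1.pkl","wb"))
print(ray(p,[[320,200]]),p["mtx"][0][0],proj(p,[[.4555,.1367,.045],[.521,.1377,.042]]))
E
```

```text
[0.49993422 0.13908282 0.24754486] [ 3.14140073e+00  5.21415055e-05 -3.14059922e+00]
(array([0.42703301, 0.13852753, 0.38400787]), array([[ 0.25285315,  0.00734603, -0.96758684]])) 318.9181353670402 [[315.93332199 144.47463602]
 [316.9116577  203.99429311]]
```

View pics/w1.png

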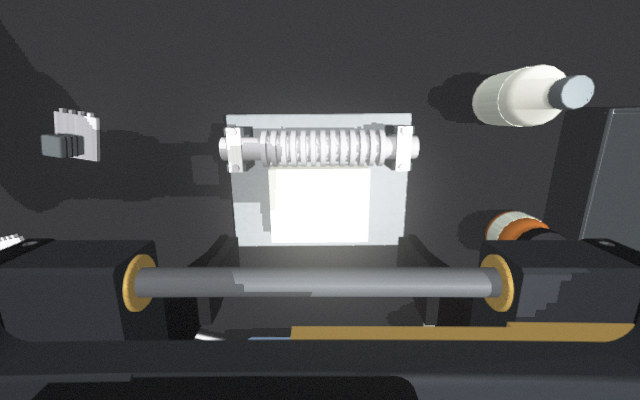

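The wrist view has +y to the right and -x up. The rest's corners are near (270,168), (369,168), (272,242) and (367,242). The crests run from about x=265 to 388 along row 147.

```bash
python3 - <<'E'
from h import *
import pickle
p=pickle.load(open("w1.pkl","rb"));im=cv2.imread("pics/w1.png");g=cv2.cvtColor(im,cv2.COLOR_BGR2GRAY)
m=(g>235).astype(np.uint8);m[:164]=0;m[:,:250]=0;m[:,390:]=0;m[250:]=0
c=max(cv2.findContours(m,0,1)[0],key=cv2.contourArea)
P=onz(p,c.reshape(-1,2),.042)[:,:2]
r=cv2.minAreaRect((P*1000).astype(np.float32));print("rest",r)
print(np.round(cv2.boxPoints(r),1))
# base outline
b=onz(p,[[228,114],[411,114],[405,245],[236,245]],.012);print("base",np.round(b,4))
tp=bot.camera_params("top");gt=cv2.imread("pics/top.png",0)
mt=(gt>245).astype(np.uint8);mt[:198]=0;mt[240:]=0;mt[:,:215]=0;mt[:,280:]=0
c=max(cv2.findContours(mt,0,1)[0],key=cv2.contourArea);r2=cv2.minAreaRect((onz(tp,c.reshape(-1,2),.042)[:,:2]*1000).astype(np.float32));print("top rest",r2)
np.set_printoptions(linewidth=200)
for v in(140,147,154,160):print(v,g[v,255:395])
o=cv2.resize(im[105:250,215:425],None,fx=3.8,fy=3.8,interpolation=cv2.INTER_CUBIC);cv2.imwrite("pics/w1z.png",o)
E
```

```text
rest ((523.5490112304688, 140.54635620117188), (85.52831268310547, 111.28560638427734), 0.05215708911418915)
[[480.7 196.2]
 [480.8  84.9]
 [566.4  84.9]
 [566.3 196.2]]
base [[0.4249 0.0382 0.012 ]
 [0.4248 0.2429 0.012 ]
 [0.5824 0.2479 0.012 ]
 [0.5825 0.0363 0.012 ]]
top rest ((524.0037841796875, 140.75711059570312), (83.22140502929688, 105.43391418457031), 0.9927623271942139)
140 [235 237 209 200 196 236 247 246 246 246 209 201 205 207 206 238 247 247 246 246 211 210 240 221 209 239 247 247 246 246 216 220 213 210 210 237 247 248 247 247 215 223 232 218 211 231 246 247 247
 247 218 226 217 209 209 231 246 248 247 247 220 239 236 221 195 229 247 248 247 247 239 220 209 210 197 208 244 248 247 247 245 245 226 210 185 205 244 248 247 247 246 225 208 212 185 205 243 249
 247 247 246 245 226 211 181 198 244 249 247 246 242 223 210 207 177 194 243 248 247 246 247 239 222 206 172 179 240 248 248 247 246 239 237 236 236 219 201 198 197 200]
147 [208 207 209 208 208 209 208 207 208 214 155 162 208 218 219 216 210 213 213 215 168 185 215 220 219 218 213 246 250 251 224 236 250 232 220 243
[... 855 characters left out ...]
245 245 246 244 213 188 188 158 198 239 245 245 245 243 240 212 177 150 210 240 244 244 245 242 238 238 238 236 229 198 180 180 180]
160 [143 150 146 149 153 150 160 167 170 173 175 152 136 146 148 148 165 171 174 175 176 150 138 151 151 150 219 229 229 229 233 195 174 156 154 155 218 229 232 233 229 193 172 159 153 170 222 230 231
 233 228 197 180 164 156 178 223 230 231 232 220 185 161 156 159 184 223 231 230 231 218 190 162 160 153 203 226 230 231 231 203 163 157 155 155 199 225 231 230 231 202 163 154 156 150 214 228 228
 230 228 198 166 154 148 152 211 227 227 228 222 176 149 146 144 156 211 226 227 228 214 168 146 144 143 169 214 224 225 225 180 115  95  96  95  99 100  98  95  97  94]
```

View pics/w1z.png

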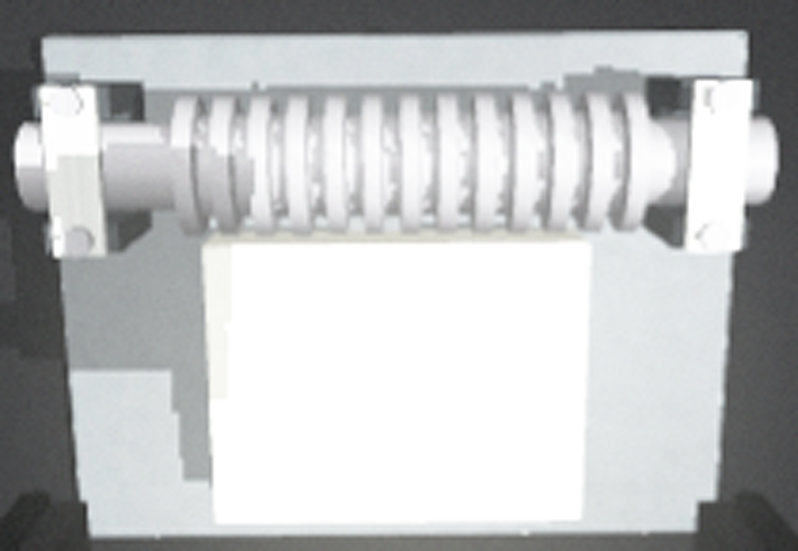

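The stand's yaw is about 0, with the screw axis at about (0.459,0.1406). Next I'll go above the coarse leaf.

Request:
{"method": "drive_tool", "body": {
  "deltas": "7 -45 5 0 0 1 1; 15 -103 15 0 0 3 1; 23 -162 27 0 0 5 1; 32 -220 40 0 0 7 1; 39 -279 47 0 0 8 1"
}}

```text
time: 2.02
position: [0.4595, -0.1395, 0.1999]
tool_rot: [3.141, -0.0, 3.002]
contact_force: [1.1, 0.1, 0.0]
opening: 0.0871
gripper_force: 0.0
```

```bash
python3 - <<'E'
from h import *
import pickle
s=bot.sense();p=bot.camera_params("wrist");im=bot.capture("wrist");save("w2",im);print(s["position"],s["tool_rot"])
pickle.dump(p,open("w2.pkl","wb"))
q=proj(p,[[.453,-.14,.006]])[0].astype(int);print(q)
x0=max(q[0]-75,0);y0=max(q[1]-60,0);print(x0,y0);c=im[y0:y0+120,x0:x0+150]
save("w2z",cv2.resize(c,None,fx=5,fy=5,interpolation=cv2.INTER_CUBIC))
E
```

```text
[ 0.45952951 -0.13951471  0.19994823] [ 3.14108843e+00 -4.03334569e-04  3.00241297e+00]
[316 181]
241 121
```

View pics/w2z.png

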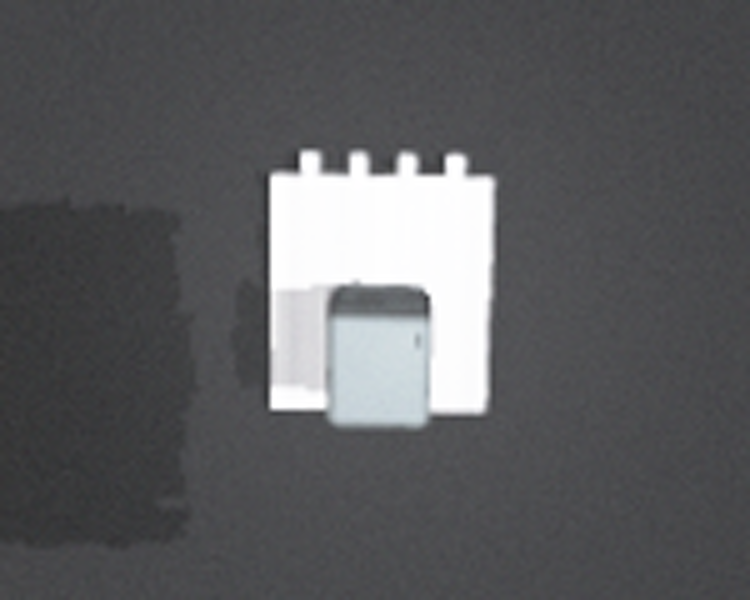

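This is a close view of the coarse leaf, with its plate corners at zoom (270,174), (494,178), (487,414), (270,410) and its four teeth pointing up. The grip top spans (330,317) to (428,427).

```bash
python3 - <<'E'
from h import *
import pickle
p=pickle.load(open("w2.pkl","rb"))
f=lambda a:np.array(a)/5+[241-.4,121-.4]
P=onz(p,f([[270,174],[494,178],[489,414],[270,411]]),.006);G=onz(p,f([[329,317],[431,317],[428,427],[327,426]]),.042)
print(np.round(P,4),np.round(G,4))
for e in(P[1]-P[0],P[2]-P[3],G[1]-G[0],G[2]-G[3]):print("yaw",np.degrees(np.arctan2(-e[0],e[1])))
for e in(P[3]-P[0],P[2]-P[1],G[3]-G[0],G[2]-G[1]):print("yawx",np.degrees(np.arctan2(e[1],e[0])),np.linalg.norm(e))
L=np.radians(-7.5);pc=P.mean(0);print("plate c",pc,"grip from plate",pc[:2]+.008*np.array([np.cos(L),np.sin(L)]),"grip",G.mean(0))
s=bot.sense();R=cv2.Rodrigues(np.zeros(3))[0];y=s["tool_rot"][2]
for g in(pc[:2]+.008*np.array([np.cos(L),np.sin(L)]),G.mean(0)[:2]):
    d=(g-s["position"][:2])*1000;print("tool xy",d@[np.cos(y),np.sin(y)],d@[np.sin(y),-np.cos(y)])
E
```

```text
[[ 0.4224 -0.1589  0.006 ]
 [ 0.4296 -0.1133  0.006 ]
 [ 0.4796 -0.1205  0.006 ]
 [ 0.4724 -0.1669  0.006 ]] [[ 0.4466 -0.149   0.042 ]
 [ 0.4492 -0.13    0.042 ]
 [ 0.4705 -0.1334  0.042 ]
 [ 0.4676 -0.1526  0.042 ]]
yaw -9.027378079606088
yaw -8.827812721194334
yaw -8.012439248419414
yaw -8.604166389709118
yawx -9.122496477766157 0.05061065558565014
yawx -8.18531119846278 0.050452258421324406
yawx -9.581279827924547 0.0213126703600574
yawx -9.108620543293135 0.021508659890351483
plate c [ 0.45099296 -0.13989588  0.006     ] grip from plate [ 0.45892452 -0.14094009] grip [ 0.45845629 -0.14124591  0.042     ]
tool xy -0.37867401262293193 6.8733837521939645
tool xy 0.03947682522591715 6.5020205741490775
```

```bash
python3 - <<'E'
from h import *
s=bot.sense();print(s["time"],s["position"],s["tool_rot"],np.abs(s["joint_vel"]).max())
E
```

```text
2.075 [ 0.45753897 -0.14768302  0.19972616] [-3.13933623e+00 -3.45465551e-04  2.99396967e+00] 0.16861991628617526
```

Request:
{"method": "drive_tool", "body": {
  "deltas": "0 0 0 0 0 0 1; 0 0 0 0 0 0 1; 0 0 0 0 0 0 1"
}}

```text
time: 2.45
position: [0.4609, -0.1367, 0.2006]
tool_rot: [3.142, -0.0, 3.005]
contact_force: [0.4, -0.1, -0.6]
opening: 0.0871
gripper_force: 0.0
```

```bash
cat >> h.py <<'E'
def grip_from(im,p):
    # plate top outline -> grip centre and leaf yaw
    g=cv2.cvtColor(im,cv2.COLOR_RGB2GRAY)
    return g
E
python3 - <<'E'
from h import *
s=bot.sense();p=bot.camera_params("wrist");im=bot.capture("wrist");g=cv2.cvtColor(im,cv2.COLOR_RGB2GRAY)
q=proj(p,[[.453,-.14,.006]])[0].astype(int);m=np.zeros_like(g);w=np.s_[q[1]-45:q[1]+45,q[0]-40:q[0]+40];m[w]=(g[w]>130)
c=max(cv2.findContours(m,0,1)[0],key=cv2.contourArea).reshape(-1,2)
P=onz(p,c,.006)[:,:2]*1000
# grip top: grey blob
hsv=cv2.cvtColor(im,cv2.COLOR_RGB2HSV);gm=np.zeros_like(g);gm[w]=((g[w]>130)&(g[w]<225)&(hsv[w][...,1]>12));gm=cv2.morphologyEx(gm,cv2.MORPH_OPEN,np.ones((5,5)))
gc=max(cv2.findContours(gm,0,1)[0],key=cv2.contourArea).reshape(-1,2)
G=cv2.minAreaRect((onz(p,gc,.042)[:,:2]*1000).astype(np.float32))
print(s["position"],np.degrees(s["tool_rot"]),"rect",cv2.minAreaRect(P.astype(np.float32)),"grip",G)
E
```

```text
[ 0.46085549 -0.13668747  0.20055669] [ 1.79999347e+02 -7.70233675e-03  1.72191328e+02] rect ((449.64666748046875, -139.5601348876953), (46.63228225708008, 58.078895568847656), 80.96235656738281) grip ((458.2184143066406, -141.02685546875), (18.212125778198242, 20.519811630249023), 82.15791320800781)
```

Request:
{"method": "drive_tool", "body": {
  "deltas": "2.3 -1.3 20 0 0 0.9 1; 2.3 -1.3 60 0 0 0.9 1; 2.3 -1.3 100 0 0 0.9 1; 2.3 -1.3 130 0 0 0.9 1; 2.3 -1.3 140 0 0 0.9 1"
}}

```text
time: 3.12
position: [0.4572, -0.1383, 0.0591]
tool_rot: [-3.141, -0.003, 2.988]
contact_force: [-0.1, -1.2, -1.2]
opening: 0.087
gripper_force: 0.0
```

Request:
{"method": "drive_tool", "body": {
  "deltas": "0 0 8 0 0 0 1; 0 0 18 0 0 0 1; 0 0 24 0 0 0 1; 0 0 24 0 0 0 1; 0 0 24 0 0 0 1",
  "force": 25
}}

```text
time: 3.75
position: [0.4583, -0.1391, 0.0369]
tool_rot: [3.142, 0.001, 2.987]
contact_force: [-0.6, 0.1, -0.1]
opening: 0.0869
gripper_force: 0.0
```

Request:
{"method": "drive_tool", "body": {
  "deltas": "0 -1.8 0 0 0 0 1; 0 -1.8 0.5 0 0 0 0.5; 0 -1.8 0.5 0 0 0 0.2; 0 -1.8 0.5 0 0 0 0.1; 0 -1.8 0.5 0 0 0 0.1",
  "force": 15
}}

```text
time: 4.38
position: [0.4578, -0.1407, 0.0361]
tool_rot: [-3.142, -0.0, 2.987]
contact_force: [-0.4, 0.4, 0.8]
opening: 0.0549
gripper_force: 0.0
```

Request:
{"method": "drive_tool", "body": {
  "deltas": "0 0 0 0 0 0 0.1; 0 0 0 0 0 0 0.1; 0 0 0 0 0 0 0.1; 0 0 0 0 0 0 0.1"
}}

```text
time: 4.88
position: [0.4578, -0.1408, 0.0361]
tool_rot: [-3.142, 0.0, 2.987]
contact_force: [-0.3, 0.4, 0.1]
opening: 0.0196
gripper_force: 15.0
```

Request:
{"method": "drive_tool", "body": {
  "deltas": "0 0 -10 0 0 0 0.1; 0 0 -40 0 0 0 0.1; 0 0 -80 0 0 0 0.1; 0 0 -115 0 0 0 0.1; 0 0 -125 0 0 0 0.1"
}}

```text
time: 5.5
position: [0.4588, -0.1411, 0.1634]
tool_rot: [3.14, 0.004, 2.987]
contact_force: [0.3, -0.8, -1.9]
opening: 0.0198
gripper_force: 15.0
```

Request:
{"method": "drive_tool", "body": {
  "deltas": "-5 15 0 0 0 -1 0.1; -20 55 0 0 0 -3 0.1; -35 105 0 0 0 -5 0.1; -50 155 0 0 0 -7 0.1; -60 200 0 0 0 -8.9 0.1"
}}

```text
time: 6.12
position: [0.548, 0.0523, 0.159]
tool_rot: [-3.141, -0.003, -3.136]
contact_force: [0.8, -1.5, -0.9]
opening: 0.0198
gripper_force: 15.0
```

Request:
{"method": "drive_tool", "body": {
  "deltas": "3 15 0 0 0 0 0.1; 8 40 0 0 0 0 0.1; 13 68 0 0 0 0 0.1; 17 88 0 0 0 0 0.1; 18 93 0 0 0 0 0.1"
}}

```text
time: 6.75
position: [0.5286, 0.1429, 0.1597]
tool_rot: [-3.141, -0.002, -3.137]
contact_force: [0.1, -0.3, -1.4]
opening: 0.0198
gripper_force: 15.0
```

Request:
{"method": "drive_tool", "body": {
  "deltas": "0 0 10 0 0 0 0.1; 0 0 30 0 0 0 0.1; 0 0 50 0 0 0 0.1; 0 0 60 0 0 0 0.1; 0 0 60 0 0 0 0.1"
}}

```text
time: 7.38
position: [0.5294, 0.1397, 0.1002]
tool_rot: [-3.141, -0.001, 3.141]
contact_force: [1.0, 0.1, -2.2]
opening: 0.0199
gripper_force: 15.0
```

Request:
{"method": "drive_tool", "body": {
  "deltas": "0 0 0 0 0 0 0.1; 0 0 0 0 0 0 0.1; 0 0 0 0 0 0 0.1"
}}

```text
time: 7.75
position: [0.53, 0.1407, 0.1015]
tool_rot: [3.141, 0.001, -3.141]
contact_force: [-0.3, -0.6, -1.9]
opening: 0.0199
gripper_force: 15.0
```

```bash
python3 - <<'E'
from h import *
import pickle
s=bot.sense();p=bot.camera_params("wrist");im=bot.capture("wrist");save("w3",im);print(s["position"],np.degrees(s["tool_rot"]),s["contact_force"],np.abs(s["joint_vel"]).max())
pickle.dump(p,open("w3.pkl","wb"))
q=proj(p,[[.4587,.1406,.064]])[0].astype(int);print(q)
x0=q[0]-100;y0=max(q[1]-50,0);print(x0,y0);c=im[y0:y0+150,x0:x0+200]
save("w3z",cv2.resize(c,None,fx=4,fy=4,interpolation=cv2.INTER_CUBIC))
E
```

```text
[0.53000558 0.14073905 0.10152501] [ 1.79975623e+02  3.92522061e-02 -1.79943592e+02] [-0.3112705  -0.58893781 -1.85813734] 0.004345479842573442
[318 119]
218 69
```

View pics/w3z.png

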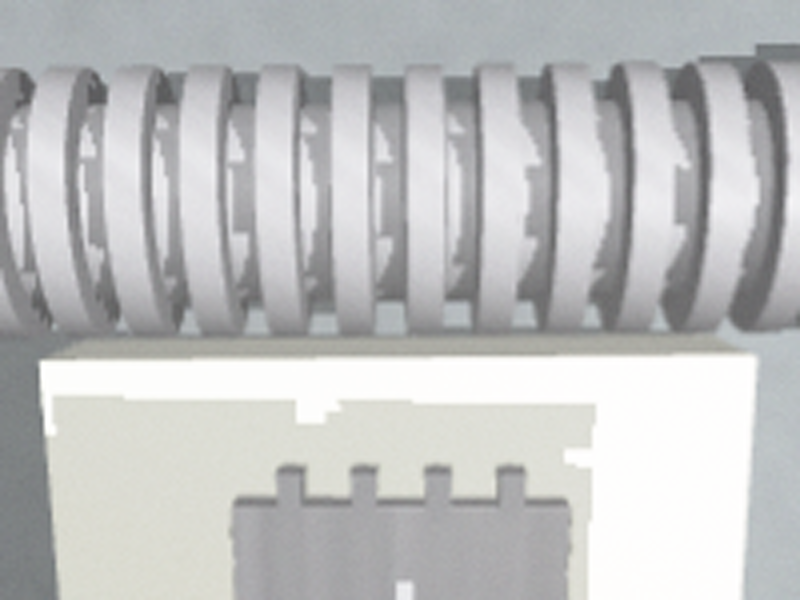

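Sharp view: tooth tips at zoom x≈291, 364, 438, 511 (y≈468), and crests at the lower rim at about 285, 357, 427, 500. The rest's front edge runs (40,360) to (757,353). I'll compute the offsets.

```bash
cat > an.py <<'E'
from h import *
import pickle
p=pickle.load(open("w3.pkl","rb"));g=cv2.imread("pics/w3.png",0).astype(float)
np.set_printoptions(linewidth=220,precision=2,suppress=True)
def fitline(cols,r0,r1,z,sgn):
    # subpixel row of strongest vertical gradient per column
    pts=[]
    for c in cols:
        d=np.diff(g[r0:r1,c])*sgn;k=int(d.argmax())
        if 0<k<len(d)-1:
            a,b,e=d[k-1:k+2];o=.5*(a-e)/(a-2*b+e+1e-9);pts.append([c,r0+k+.5+o])
    W=onz(p,pts,z)*1000
    l=cv2.fitLine(W[:,:2].astype(np.float32),cv2.DIST_HUBER,0,.01,.01).ravel();l[:2]*=np.sign(l[1])
    return np.degrees(np.arctan2(-l[0],l[1])),l[2:]
print("rest edge yaw",fitline(range(236,400),154,163,.042,1))
zp=.1015-.0361+.006
Z=lambda x,y:(x/4+218-.4,y/4+69-.4)
cols=[c for a,b in((240,268),(314,342),(388,416),(462,490),(532,560)) for c in range(int(218+a/4)+1,int(218+b/4))]
print("leaf edge yaw",fitline(cols,190,199,zp,-1))
def edges(row,lo,hi):
    r=cv2.GaussianBlur(g,(1,5),0)[row,lo:hi];return r
row=189;r=g[187:191].mean(0)
print("teeth prof",r[284:352])
for row in (143,146,148):print(row,g[row,280:350].astype(int))
E
python3 an.py
```

```text
rest edge yaw (np.float32(0.53092176), array([481.65, 140.07], dtype=float32))
leaf edge yaw (np.float32(-0.4093034), array([496.74, 143.74], dtype=float32))
teeth prof [219.25 218.75 208.   173.   161.25 161.75 161.75 162.25 162.25 143.   180.5  214.25 218.75 219.25 219.75 218.5  219.25 220.   219.75 219.25 219.75 195.5  169.75 162.   162.5  163.   162.5  161.5  194.75 217.25 219.25
 220.   220.25 219.75 219.75 220.5  219.5  220.5  220.5  213.   177.   162.5  163.25 164.25 163.25 163.75 172.25 211.   220.5  221.   221.25 221.25 221.5  220.25 221.25 220.   220.5  215.25 160.25 156.25 164.75 165.5
 166.   165.25 165.25 191.75 216.75 221.25]
143 [112 111 109 134 173 179 179 180 178 180 180 181 171 145 134 115 109 116 119 119 117 135 168 177 178 178 180 180 180 180 174 149 127 117 114 111 112 115 111 128 164 177 178 180 182 180 180 180 175 130 114 112 111 116
 116 113 113 127 167 176 177 180 179 181 181 179 172 133 114 117]
146 [150 160 160 157 161 164 166 167 169 167 169 168 169 145 134 118 129 134 131 132 130 132 159 164 163 167 167 166 168 169 164 148 174 180 180 180 182 181 183 146 152 162 165 166 165 169 168 171 172 184 185 185 185 185
 185 159 124 131 156 162 163 166 167 166 169 169 175 183 183 184]
148 [174 183 181 183 167 156 154 153 155 159 159 159 159 146 137 138 172 182 182 180 180 179 160 153 155 155 157 156 159 159 157 151 172 180 180 180 180 180 181 150 149 151 154 155 154 155 156 159 164 177 183 186 184 185
 187 159 124 134 152 156 154 153 154 159 155 158 175 183 182 184]
```

```bash
cat > an2.py <<'E'
from an import *
th=np.radians(.53);ex=np.array([np.cos(th),np.sin(th)]);ey=np.array([-np.sin(th),np.cos(th)])
# axis point: rest front edge is x=23
A=np.array([.48165,.14007])-.023*ex
cr=[[c,143] for c in(287.9,305.9,324.05,342.05)]
c,d=ray(p,cr);out=[]
for v in d:
    v=v/np.linalg.norm(v);o=np.array([(c[:2]-A)@ex,c[2]-.045]);w=np.array([v[:2]@ex,v[2]])
    a=w@w;b=o@w;t=(-b-np.sqrt(b*b-a*(o@o-.019**2)))/a;X=c+t*v;out.append([(X[:2]-A)@ex,(X[:2]-A)@ey,X[2]])
print("crests stand mm",np.array(out)*1000)
T=onz(p,[[c,188.5] for c in(289.8,308.4,327.0,345.7)],zp)
print("teeth stand mm",np.c_[(T[:,:2]-A)@ex,(T[:,:2]-A)@ey]*1000)
print("A",A,"tcp stand",(np.array([.5300,.1407])-A)@np.c_[ex,ey]*1000)
E
python3 an2.py | tail -12
```

```text
185 159 124 131 156 162 163 166 167 166 169 169 175 183 183 184]
148 [174 183 181 183 167 156 154 153 155 159 159 159 159 146 137 138 172 182 182 180 180 179 160 153 155 155 157 156 159 159 157 151 172 180 180 180 180 180 181 150 149 151 154 155 154 155 156 159 164 177 183 186 184 185
 187 159 124 134 152 156 154 153 154 159 155 158 175 183 182 184]
crests stand mm [[ 12.55 -16.22  59.26]
 [ 12.64  -6.3   59.19]
 [ 12.73   3.72  59.1 ]
 [ 12.83  13.66  59.01]]
teeth stand mm [[ 35.52 -14.9 ]
 [ 35.61  -4.96]
 [ 35.7    4.98]
 [ 35.79  14.97]]
A [0.46 0.14] tcp stand [71.35  0.18]
```

Request:
{"method": "drive_tool", "body": {
  "deltas": "0 2 2 0 0 -0.5 0.1; 0 4.3 6 0 0 -0.94 0.1; 0 4.3 13 0 0 -0.94 0.1; 0 4.3 18 0 0 -0.94 0.1; 0 4.3 20 0 0 -0.94 0.1"
}}

```text
time: 8.43
position: [0.5295, 0.1447, 0.0805]
tool_rot: [-3.141, -0.001, -3.124]
contact_force: [0.0, -0.0, -0.8]
opening: 0.0196
gripper_force: 15.0
```

Request:
{"method": "drive_tool", "body": {
  "deltas": "0 0 0 0 0 0 0.1; 0 0 1 0 0 0 0.1; 0 0 2 0 0 0 0.1; 0 0 2.5 0 0 0 0.1; 0 0 2.5 0 0 0 0.1"
}}

```text
time: 9.05
position: [0.5297, 0.1449, 0.0786]
tool_rot: [-3.142, -0.0, -3.124]
contact_force: [-0.4, -0.4, -0.3]
opening: 0.0198
gripper_force: 15.0
```

Request:
{"method": "drive_tool", "body": {
  "deltas": "0 0 0.3 0 0 0 0.1; 0 0 0.6 0 0 0 0.1; 0 0 0.6 0 0 0 0.1; 0 0 0.6 0 0 0 0.1"
}}

```text
time: 9.55
position: [0.5298, 0.145, 0.0781]
tool_rot: [3.142, -0.0, -3.124]
contact_force: [-1.1, -0.2, 2.7]
opening: 0.0197
gripper_force: 15.0
```

```bash
cat > ph.py <<'E'
from h import *
import sys,pickle
th=np.radians(.53);ex=np.array([np.cos(th),np.sin(th)]);ey=np.array([-np.sin(th),np.cos(th)]);A=np.array([.48165,.14007])-.023*ex
def prof(g,p,x,z,ys):
    W=np.array([np.r_[A+ex*x+ey*y,z] for y in ys]);q=proj(p,W).astype(np.float32)
    return cv2.remap(g,q[:,:1].copy(),q[:,1:].copy(),cv2.INTER_LINEAR).ravel()
def phase(v,ys): # centre (mod 10 mm) of bright bands
    return (np.angle(np.sum((v-v.mean())*np.exp(2j*np.pi*ys/.01)))/2/np.pi*10)%10
if __name__=="__main__":
    s=bot.sense();p=bot.camera_params("wrist");im=bot.capture("wrist");n=sys.argv[1];save(n,im)
    g=cv2.cvtColor(im,cv2.COLOR_RGB2GRAY).astype(np.float32)
    t=(np.array(s["position"][:2])-A);e=t@ex-.033;cy=t@ey;print("edge x,y stand mm",e*1e3,cy*1e3,np.degrees(s["tool_rot"]),s["contact_force"])
    ys=np.arange(-.02,.02,.0001)+cy
    for x in(.008,.0105,.0127,.015):print("crest",x,phase(prof(g,p,x,.045+np.sqrt(.019**2-x*x),ys),ys))
    for d in(-.004,-.003,-.002):
        v=prof(g,p,e+d,.048,ys);print("tooth",d,phase(v.max()-v,ys),v[::20].astype(int))
    q=proj(p,[np.r_[A,.064]])[0].astype(int);c=im[max(q[1]-30,0):q[1]+100,q[0]-90:q[0]+110]
    save(n+"z",cv2.resize(c,None,fx=4,fy=4,interpolation=cv2.INTER_CUBIC))
E
python3 ph.py w4
```

```text
edge x,y stand mm 38.14352888754379 4.4497468867451 [ 1.79996861e+02 -8.27597336e-04 -1.79005415e+02] [-1.1401688  -0.23340502  2.74171839]
crest 0.008 4.163595746228706
crest 0.0105 4.031007976772945
crest 0.0127 3.9072191285275757
crest 0.015 7.374841131306903
tooth -0.004 8.676854517344513 [202 200 125 123 203 203 193 123 152 203 204 186 119 170 202 204 146 125
 177 204]
tooth -0.003 8.650680298044417 [203 194 147 136 204 203 194 150 175 202 204 191 154 175 204 203 160 152
 179 204]
tooth -0.002 8.721816303138926 [203 199 152 133 203 204 197 152 172 204 204 202 151 177 205 203 163 151
 184 204]
```

View pics/w4z.png

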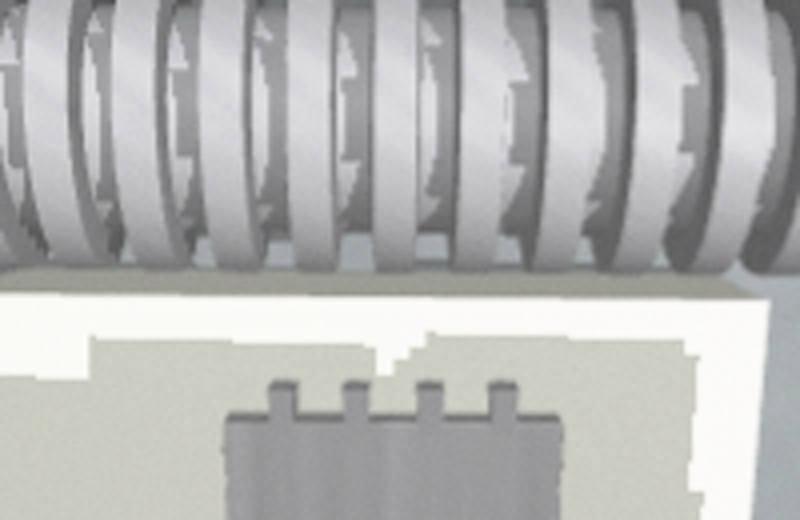

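Teeth and grooves agree to about 0.2 mm (8.7 against 8.8, modulo 10 mm), and the two edges are parallel. I'll slide it in.

Request:
{"method": "drive_tool", "body": {
  "deltas": "1 0 -0.3 0 0 0 0.1; 4 0 -0.3 0 0 0 0.1; 8 0.1 -0.3 0 0 0 0.1; 12 0.1 -0.3 0 0 0 0.1; 13 0.1 -0.3 0 0 0 0.1"
}}

```text
time: 10.22
position: [0.5163, 0.1449, 0.0782]
tool_rot: [3.141, -0.0, -3.124]
contact_force: [0.3, 0.8, -1.5]
opening: 0.0198
gripper_force: 15.0
```

Request:
{"method": "drive_tool", "body": {
  "deltas": "0 0 0 0 0 0 0.1; 0.5 0 0 0 0 0 0.1; 1 0 0 0 0 0 0.1; 1.5 0 0 0 0 0 0.1; 2 0 0 0 0 0 0.1"
}}

```text
time: 10.85
position: [0.5147, 0.1447, 0.0783]
tool_rot: [-3.142, -0.0, -3.124]
contact_force: [0.0, -1.1, -0.6]
opening: 0.0203
gripper_force: 15.0
```

Request:
{"method": "drive_tool", "body": {
  "deltas": "0.4 0 0 0 0 0 0.1; 0.8 0 0 0 0 0 0.1; 1.2 0 0 0 0 0 0.1; 1.6 0 0 0 0 0 0.1; 1.6 0 0 0 0 0 0.1"
}}

```text
time: 11.48
position: [0.5131, 0.1447, 0.0782]
tool_rot: [-3.142, -0.0, -3.124]
contact_force: [-0.5, -0.4, -0.4]
opening: 0.0198
gripper_force: 15.0
```

Request:
{"method": "drive_tool", "body": {
  "deltas": "0.3 0 0 0 0 0 0.1; 0.6 0 0 0 0 0 0.1; 0.9 0 0 0 0 0 0.1; 1.2 0 0 0 0 0 0.1; 1.2 0 0 0 0 0 0.1"
}}

```text
time: 12.1
position: [0.5119, 0.1447, 0.0783]
tool_rot: [-3.142, -0.0, -3.124]
contact_force: [-0.7, 1.1, -1.5]
opening: 0.0197
gripper_force: 15.0
```

Request:
{"method": "drive_tool", "body": {
  "deltas": "0.2 0 0 0 0 0 0.1; 0.4 0 0 0 0 0 0.1; 0.6 0 0 0 0 0 0.1; 0.8 0 0 0 0 0 0.1"
}}

```text
time: 12.6
position: [0.5111, 0.1447, 0.0783]
tool_rot: [-3.142, -0.0, -3.124]
contact_force: [0.5, 0.8, -1.4]
opening: 0.0202
gripper_force: 15.0
```

Request:
{"method": "drive_tool", "body": {
  "deltas": "0.1 0 0 0 0 0 0.1; 0.2 0 0 0 0 0 0.1; 0.3 0 0 0 0 0 0.1; 0.3 0 0 0 0 0 0.1"
}}

```text
time: 13.1
position: [0.5108, 0.1447, 0.0783]
tool_rot: [-3.142, -0.0, -3.124]
contact_force: [-0.0, -0.5, -1.5]
opening: 0.0199
gripper_force: 15.0
```

Request:
{"method": "drive_tool", "body": {
  "deltas": "0.1 0 0 0 0 0 0.1; 0.2 0 0 0 0 0 0.1; 0.3 0 0 0 0 0 0.1; 0.3 0 0 0 0 0 0.1"
}}

```text
time: 13.6
position: [0.5106, 0.1447, 0.0783]
tool_rot: [-3.142, 0.0, -3.124]
contact_force: [0.2, -0.2, -1.2]
opening: 0.0197
gripper_force: 15.0
```

Request:
{"method": "drive_tool", "body": {
  "deltas": "0.1 0 0 0 0 0 0.1; 0.2 0 0 0 0 0 0.1; 0.3 0 0 0 0 0 0.1; 0.3 0 0 0 0 0 0.1"
}}

```text
time: 14.1
position: [0.5102, 0.1447, 0.0782]
tool_rot: [-3.142, -0.0, -3.124]
contact_force: [0.0, 0.8, -2.3]
opening: 0.0197
gripper_force: 15.0
```

Request:
{"method": "drive_tool", "body": {
  "deltas": "0.1 0 0 0 0 0 0.1; 0.2 0 0 0 0 0 0.1; 0.3 0 0 0 0 0 0.1; 0.3 0 0 0 0 0 0.1"
}}

```text
time: 14.6
position: [0.5101, 0.1447, 0.0783]
tool_rot: [-3.142, 0.0, -3.124]
contact_force: [0.7, -1.1, -0.7]
opening: 0.0198
gripper_force: 15.0
```

Request:
{"method": "drive_tool", "body": {
  "deltas": "0.1 0 0 0 0 0 0.1; 0.2 0 0 0 0 0 0.1; 0.3 0 0 0 0 0 0.1; 0.3 0 0 0 0 0 0.1"
}}

```text
time: 15.1
position: [0.5099, 0.1447, 0.0784]
tool_rot: [3.142, 0.001, -3.124]
contact_force: [2.8, 0.7, -2.6]
opening: 0.0199
gripper_force: 15.0
```

Contact with the crests begins. I'll press gently and hold for about a second.

Request:
{"method": "drive_tool", "body": {
  "deltas": "0.1 0 0 0 0 0 0.1; 0.2 0 0 0 0 0 0.1; 0.3 0 0 0 0 0 0.1; 0.3 0 0 0 0 0 0.1; 0.3 0 0 0 0 0 0.1"
}}

```text
time: 15.72
position: [0.5098, 0.1447, 0.0784]
tool_rot: [3.142, 0.001, -3.124]
contact_force: [5.2, -0.4, -3.1]
opening: 0.0199
gripper_force: 15.0
```

Request:
{"method": "drive_tool", "body": {
  "deltas": "0 0 0 0 0 0 0.1; 0 0 0 0 0 0 0.1; 0 0 0 0 0 0 0.1; 0 0 0 0 0 0 0.1; 0 0 0 0 0 0 0.1"
}}

```text
time: 16.35
position: [0.5098, 0.1447, 0.0784]
tool_rot: [3.142, 0.001, -3.124]
contact_force: [6.3, 0.4, -2.9]
opening: 0.0201
gripper_force: 15.0
```

```bash
python3 ph.py w5
```

```text
edge x,y stand mm 18.213811555124096 4.323852435379886 [ 1.79996856e+02  5.38288360e-02 -1.79015248e+02] [ 6.3366015   0.43287364 -2.93264385]
crest 0.008 3.9016435170866375
crest 0.0105 3.8682990259476813
crest 0.0127 9.128459407292791
crest 0.015 8.656723987707327
tooth -0.004 9.02467574569435 [137 103 130 134 137 138 108 126 123 137 138 126 123 120 182 190 194 126
 118 121]
tooth -0.003 3.6673962401662816 [133 107 162 151 132 131 113 164 153 130 130 129 167 148 176 165 151 167
 143 120]
tooth -0.002 3.776067699765387 [128 108 168 150 124 129 119 166 168 124 128 140 168 161 165 127 130 169
 141 120]
```

View pics/w5z.png

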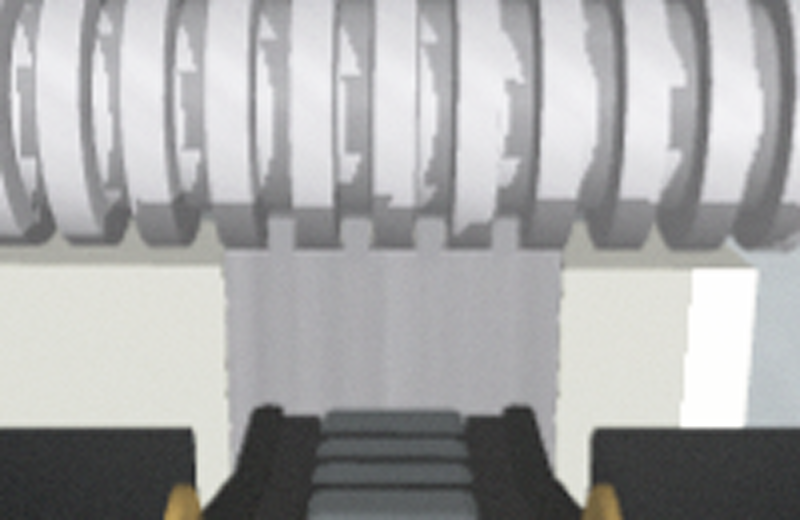

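All four teeth sit in grooves and the edge lies flush on the crests at zoom row ~248, at about 6 N. I'll lower it the last 0.3 mm onto the rest while keeping the press, then let go.

Request:
{"method": "drive_tool", "body": {
  "deltas": "0 0 0.1 0 0 0 0.1; 0 0 0.2 0 0 0 0.1; 0 0 0.3 0 0 0 0.1; 0 0 0.3 0 0 0 0.1; 0 0 0.3 0 0 0 0.1"
}}

```text
time: 17.02
position: [0.5099, 0.1447, 0.0783]
tool_rot: [3.141, 0.001, -3.124]
contact_force: [5.2, -0.8, -0.3]
opening: 0.02
gripper_force: 15.0
```

Request:
{"method": "drive_tool", "body": {
  "deltas": "0 0 0 0 0 0 0.1; 0 0 0 0 0 0 0.1; 0 0 0 0 0 0 0.1"
}}

```text
time: 17.4
position: [0.5099, 0.1447, 0.0783]
tool_rot: [3.141, 0.001, -3.124]
contact_force: [3.9, -0.4, 0.7]
opening: 0.0198
gripper_force: 15.0
```

Request:
{"method": "drive_tool", "body": {
  "deltas": "0 0 0 0 0 0 0.25; 0 0 0 0 0 0 0.3; 0 0 0 0 0 0 0.45; 0 0 0 0 0 0 0.5; 0 0 0 0 0 0 0.5",
  "force": 5
}}

```text
time: 18.02
position: [0.5092, 0.1447, 0.0779]
tool_rot: [-3.142, -0.0, -3.124]
contact_force: [0.4, 0.2, -0.1]
opening: 0.0418
gripper_force: 0.0
```

```bash
python3 ph.py w6|head -1
```

```text
edge x,y stand mm 17.624812232899806 4.343100943527152 [-1.79995577e+02 -1.56509373e-02 -1.79004929e+02] [ 0.38361231  0.21560223 -0.12163   ]
```

View pics/w6z.png

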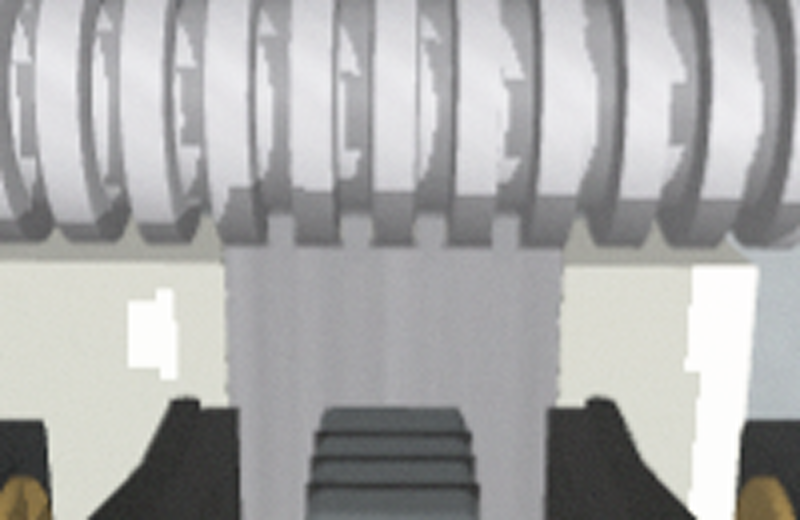

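The leaf is free and still seated: teeth in the grooves, edge flush at row ~247, and fingers clear of the grip. I'll retreat straight up.

Request:
{"method": "drive_tool", "body": {
  "deltas": "0 0 -3 0 0 0 0.5; 0 0 -12 0 0 0 0.5; 0 0 -30 0 0 0 0.5; 0 0 -55 0 0 0 0.5; 0 0 -75 0 0 0 0.5"
}}

```text
time: 18.7
position: [0.5099, 0.1447, 0.1553]
tool_rot: [3.141, 0.002, -3.124]
contact_force: [0.0, -0.6, -0.3]
opening: 0.0435
gripper_force: 0.0
```

Request:
{"method": "drive_tool", "body": {
  "deltas": "0 0 -10 0 0 0 0.5; 0 0 -20 0 0 0 0.5; 0 0 -20 0 0 0 0.5; 0 0 -20 0 0 0 0.5; 0 0 -20 0 0 0 0.5"
}}

```text
time: 19.32
position: [0.509, 0.1445, 0.1724]
tool_rot: [-3.141, -0.001, -3.124]
contact_force: [-0.3, -0.4, -0.2]
opening: 0.0437
gripper_force: 0.0
```

```bash
python3 ph.py w7|head -1
```

```text
edge x,y stand mm 17.41746163795141 4.193021285402775 [-1.79962475e+02 -5.53725856e-02 -1.79009957e+02] [-0.29861431 -0.3620038  -0.23653659]
```

View pics/w7z.png

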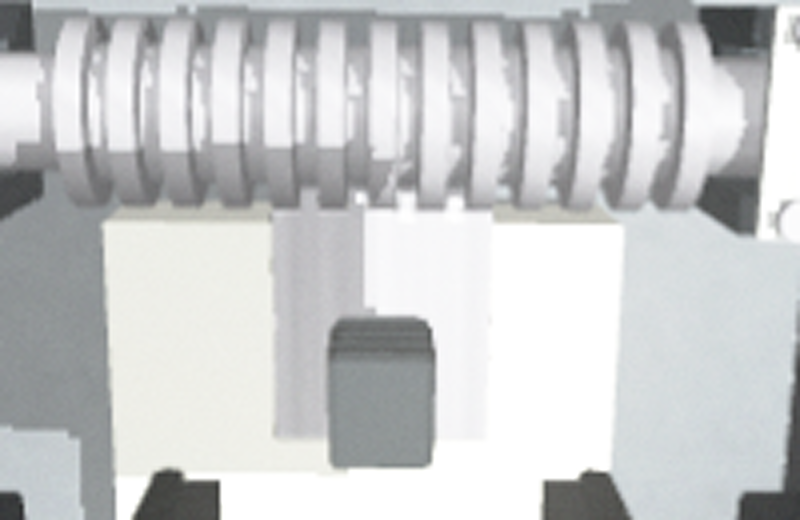

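The leaf lies on the rest with its teeth at about x=308 to 455, row 200, in the grooves mid-thread. The gripper is clear, so I'm handing the job in.

```bash
python3 -c "
from plant import bot
print(bot.close_job())"
```

```text
the job is handed in; nothing more can be done
None
```

The screw has the coarse pitch: all four teeth of the coarse leaf dropped into the grooves with its edge flat on the crests mid-thread; I pressed it at about 4–6 N for over a second, let go, left it lying there seated, and handed the job in at about 19 s.

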